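Lock the stall lamp's battery hatch with the slot key

ROBOT

A 6-joint arm with a two-finger parallel gripper is mounted at the origin on the work surface. World frame = base frame: x ahead of the robot, y to its left, z up, the work surface at z = 0. Lengths are in m, angles in degrees, forces in N, time in s.
With the tool pointing down it reaches from about 0.3 to 0.75 m from the base axis. Payload 8.5 kg.
Tool frame: the origin (TCP) lies midway between the tips of the shut fingers; the grasp point (between the pads) lies 19 mm behind it; z points along the fingers, y is the direction in which the jaws open and shut (so a half turn about z gives the same grasp; the last joint's range is limited). The gripper opens to 85 mm and grips with 20 to 120 N. Pads are 22 mm wide; open, the fingers measure 114 mm over their backs; the gripper's body (76 mm by 85 mm) begins 54 mm behind the grasp point. The pads swing forward as they close: fully open they stand 13 mm farther back than shut.
Start: joints at [-75.877, 21.807, 74.336, -0, 83.858, -12.336], TCP at [0.245, -0.492, 0.231] pointing down, gripper open.
Joint ranges: [-178.18, 178.18], [-50.72, 133.34], [12.68, 142.11], [-81.47, 261.47], [9.98, 163.14], [-165.26, 165.26]. Speed limits (degrees/s): [136.94, 136.94, 180, 180, 180, 180].

INTERFACE

Orientations are given as a 3x3 rotation matrix whose columns are the frame's x, y, z axes.
In Python, from rig import status, eyes, env gives the robot as it stands. The module is installed in compiled form; this text tells all that it offers.
- The arm moves only by the tool play_rows, never from a script. Its argument "targets" is text: rows parted by semicolons, each of 5 numbers parted by spaces: the shift along the tool's x, y, z in m, then the turn about the tool's z in rad, then the closure, from 0 (fully open) to 1 (shut). A call has 1 to 5 rows; each row is the pose to reach, as a shift and turn from the pose commanded when the call began, along the tool's axes at that moment; what a row does not reach only later rows make up. A row lasts 1/10 s, in which the tool goes at most 50 mm and 8.59 degrees, less where a joint would pass 70% of its speed; a pose out of reach is approached as far as the arm can. A call with a gripper value outside its range is refused whole. The fingers move at their own pace and stop on an object; "force" is the grip in N (left out, the last holds). Time passes only in rows, so rows that repeat a pose let the fingers close. It gives the time, the measured TCP pose, the force and the opening at its end, in the units of the state.
- status.observe(): the state, without advancing time (a new reading comes with each control period).
- eyes.get_image(name): name is "scene" or "top" or "wrist"; returns a dict with "pixels" (480x640x3 uint8, red, green, blue), "range_z" (480x640 float32, m along the optical axis (not along the pixel's ray), 0 where there is no reading), "mtx" (3x3 intrinsics, pixels), "k1" (the pictures are not rectified: a ray, as slopes to the right and down, at radius r is drawn at 1 + k1 r^2 times it, then the intrinsics apply), "world_to_cam" (4x4, takes a point from world to camera coordinates); the wrist camera has in their place "T_tool_cam" (4x4, takes a point from camera to tool coordinates, whose origin is the TCP and whose axes are the flange's). Camera axes: x right, y up, looking along -z (the intrinsics and any distortion apply to the point x, -y, -z); pixel columns grow to the right and rows downward; lengths in m; the calibration is good to about 2 mm. A picture is of the moment at which its call begins: read the wrist's pose just before it.
- env.close_job(): hands the job in, once; it reports no verdict.
The state is a dict: "time_s": time; "q": joint angles; "qvel": joint speeds; "joint_efforts": joint torques, N m; "position": TCP position; "tool_rot": TCP orientation; "ft_force": force on the tool from outside, world axes, zero at the start; "wrist_torque": the same for the moment, N m; "grip_width": finger opening in m.
Only numpy, scipy, OpenCV 4.12 (cv2) and the standard library are available. Lean on these libraries where they do the work, as an engineer would, in place of code of your own. Each camera call takes 0.05 s, during which the arm holds its last target.

TASK

One of the two blue battery packs of the stall's lamps still has its slotted hatch fastener open (slot towards the red dots). Take the slot key from its wooden block, put its blade in that slot and turn it a quarter turn clockwise, right to the stop, so that the slot lines up with the green dots, then stand the key back in the pocket of its block with the flange down on the wood, and let go. Leave the other pack locked and the things around them where they stand.

Things in the scene. Friction and masses are not known exactly. Their poses are not given: they have to be found in the camera images.
- pack_a: The pack whose hatch is still open: blue battery box, 110 mm (x) by 150 mm (y), 60 mm tall, with a grey hatch on top, fixed to the table. Origin: centre of its underside; the fastener stands in the middle of its top, with red dots on the hatch 38 mm from its axis along +x and -x, and green dots along +y and -y
- pack_b: The pack that is already locked, same look: blue battery box, 110 mm (x) by 150 mm (y), 60 mm tall, with a grey hatch on top, fixed to the table. Origin: centre of its underside; the fastener stands in the middle of its top, with red dots on the hatch 38 mm from its axis along +x and -x, and green dots along +y and -y
- fast_a_slot (a point): Point on the axis of the aluminium fastener of the open pack, level with its top (74 mm above the table). It turns with the fastener: its x axis lies along the slot, its z axis is up. The slot is 8 mm wide, 10 mm deep, runs right across the 47 mm disc and is the same either way round; a fixed black collar, 62 mm across, stands around the disc, level with its top
- fast_b_slot (a point): Point on the axis of the aluminium fastener of the locked pack, level with its top (74 mm above the table). It turns with the fastener: its x axis lies along the slot, its z axis is up. The slot is 8 mm wide, 10 mm deep, runs right across the 47 mm disc and is the same either way round; a fixed black collar, 62 mm across, stands around the disc, level with its top
- fast_a (a joint): Angle of the fastener of the open pack about the vertical, growing clockwise seen from above: 0 = open, slot along the pack's x axis, on the line of the two red dots; 1.57 = locked, slot along the pack's y axis, on the line of the two green dots. Hard stops at 0 and 1.60. It turns against a steady friction of about 0.05 N m and stays where it is left. Starts between 0 and 0.35.
- fast_b (a joint): Angle of the fastener of the locked pack about the vertical, growing clockwise seen from above: 0 = open, slot along the pack's x axis, on the line of the two red dots; 1.57 = locked, slot along the pack's y axis, on the line of the two green dots. Hard stops at 0 and 1.60. It turns against a steady friction of about 0.05 N m and stays where it is left. Starts locked.
- key_center (a point): Centre of the slot key, half-way up (36 mm above the blade's tip). The key stands upright, 72 mm tall, about 90 g. From the tip upward: steel blade 24 mm wide (key x) by 4 mm thick (key y), 16 mm long; steel flange 44 mm (x) by 28 mm (y), 16 to 21 mm above the tip; red handle 30 mm (x) by 14 mm (y), 21 to 72 mm above the tip, to be gripped across its 14 mm. The key is the same after half a turn; z is up
- key_tip (a point): Middle of the lower end of the key's blade, same axes as key_center
- block_mouth (a point): Centre of the mouth of the pocket in the top of the key's wooden block (fixed; 70 mm in x, 90 mm in y, 30 mm tall), 30 mm above the table. The pocket is 32 mm (x) by 12 mm (y) and 22 mm deep. The key starts standing in it, its blade along the block's x axis to within some 0.1 rad, its flange resting on the block's top, so that its tip is 16 mm below the mouth
- sauce: Sauce bottle, 70 mm across, 190 mm tall, bystander; origin under its foot
- chilli: Amber jar with red cap, 68 mm across, 85 mm tall, bystander; origin under its foot
- milk_tin: Steel tin, 74 mm across, 80 mm tall, bystander; origin under its foot
- tub: Pink plastic bowl, 150 mm across, 60 mm tall, bystander; origin under its foot
- cup: Blue plastic cup, 80 mm across, 85 mm tall, bystander; origin under its foot
- saucer: White plate, 130 mm across, 20 mm tall, bystander; origin under its foot
- spoon: Spoon lying on the table, 180 mm long, bystander; origin under its middle

How it is judged:
By the outcome, as a careful person would: the job done as asked, in the order asked, and still so for the second after the job is handed in, with the robot touching nothing.
It also fails if it takes over 59 s, if anything falls off the work surface, if the arm or the gripper's body presses on something with over 40 N, if the wrist force passes 120 N, or if a joint passes its speed limit or range.

## Working session

There is one attempt and no reset: what is moved stays moved. The work goes in short steps, Python scripts to look and compute and a tool call to move; the robot and the scene stay as the last step left them, time stands still between calls to the robot, and variables do not carry over. Pictures are saved under pics/ and viewed, and the job is handed in when it is done.

Besides the shell and the picture viewer there is one more tool, called after "Call:" as name(argument=value, ...), one argument or row to a line, values as JSON. play_rows: Moves the arm, as the interface text tells. Its arguments: {"type":"object","properties":{"targets":{"type":"string"},"force":{"type":"number"}},"required":["targets"]}

```bash
mkdir -p pics
python3 - <<'E'
from rig import status,eyes
import cv2,numpy as np
s=status.observe();print(s['time_s'],s['position'],s['tool_rot'],s['grip_width'])
for n in ['scene','top','wrist']:
    d=eyes.get_image(n);np.savez(f'{n}0.npz',**{k:v for k,v in d.items()})
    cv2.imwrite(f'pics/{n}0.png',d['pixels'][...,::-1])
    print(n,d['mtx'],d['k1'],d.get('world_to_cam',d.get('T_tool_cam')))
E
```

```text
0.0 [ 0.24499772 -0.49209468  0.23070577] [[ 8.95228634e-01  4.45606962e-01 -3.58095984e-04]
 [ 4.45607000e-01 -8.95227575e-01  1.41100035e-03]
 [ 3.08174182e-04 -1.42273799e-03 -9.99998940e-01]] 0.08562557714089877
scene [[559.98254374   0.         325.9534246 ]
 [  0.         559.98254374 237.69587826]
 [  0.           0.           1.        ]] -0.14241776051121752 [[-0.65471381  0.75572378 -0.01521165  0.36375518]
 [-0.6384383  -0.54210711  0.54636656  0.29343831]
 [ 0.40465586  0.36742544  0.83740802 -1.75807392]
 [ 0.          0.          0.          1.        ]]
top [[497.23733615   0.         333.59440017]
 [  0.         497.23733615 245.07806965]
 [  0.           0.           1.        ]] -0.00483367548025828 [[-0.0132469  -0.99960768 -0.02467813  0.00526537]
 [ 0.99358995 -0.01593011  0.11191621 -0.53927424]
 [-0.11226543 -0.0230374   0.99341117 -1.30853806]
 [ 0.          0.          0.          1.        ]]
wrist [[398.03190749   0.         325.64718221]
 [  0.         398.03190749 236.95202055]
 [  0.           0.           1.        ]] 0.019982322686223627 [[ 1.85798253e-04  9.44610525e-01  3.28193422e-01  8.49062778e-02]
 [ 9.99999904e-01 -4.49584156e-05 -4.36724299e-04  2.16510731e-04]
 [-3.97779313e-04  3.28193472e-01 -9.44610442e-01 -1.42753428e-01]
 [ 0.00000000e+00  0.00000000e+00  0.00000000e+00  1.00000000e+00]]
```

View pics/scene0.png

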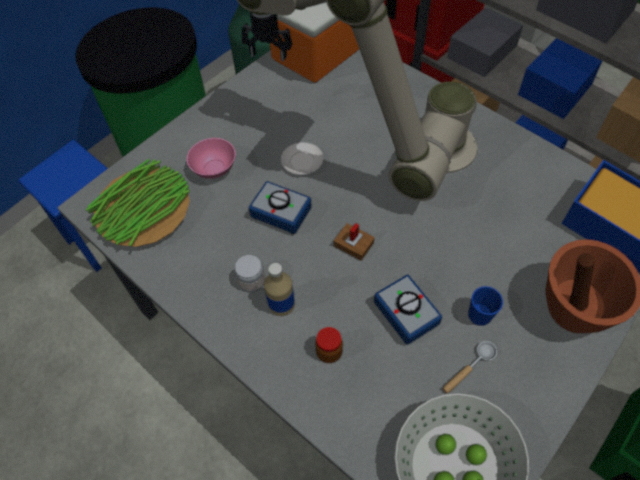

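View pics/top0.png

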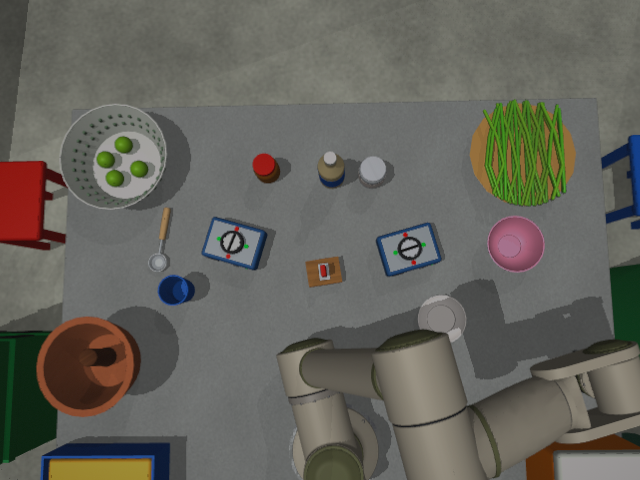

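View pics/wrist0.png

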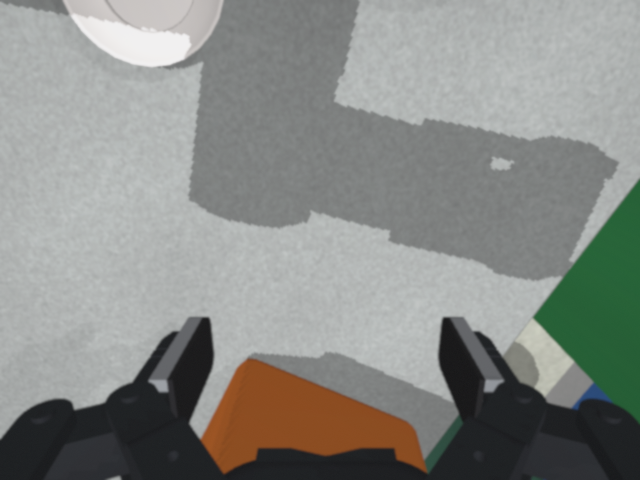

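The scene and top pictures show the two packs (top pixels ~(233,243) and (409,248)) and the key block at (324,271). I'll zoom in on the packs and the key.

Run:
```python
import cv2,numpy as np
im=cv2.imread('pics/top0.png')
a=[cv2.resize(im[y-38:y+38,x-38:x+38],(380,380),interpolation=cv2.INTER_CUBIC) for x,y in [(234,243),(409,248)]]
cv2.imwrite('pics/z0.png',np.hstack(a))
im=cv2.imread('pics/top0.png')
cv2.imwrite('pics/z1.png',cv2.resize(im[241:301,284:364],(800,600),interpolation=cv2.INTER_CUBIC))
```

```text
(no output)
```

View pics/z0.png

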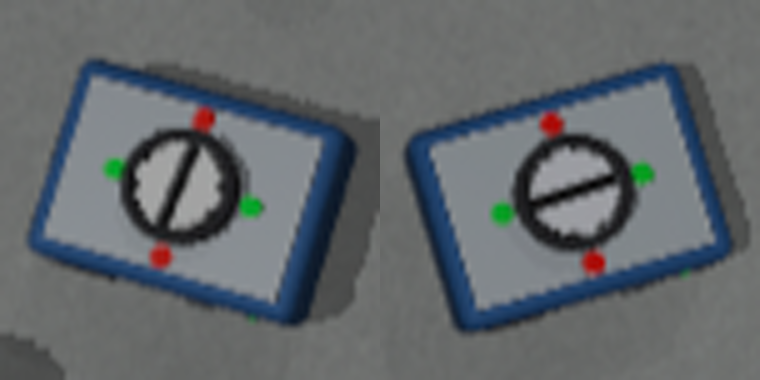

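View pics/z1.png

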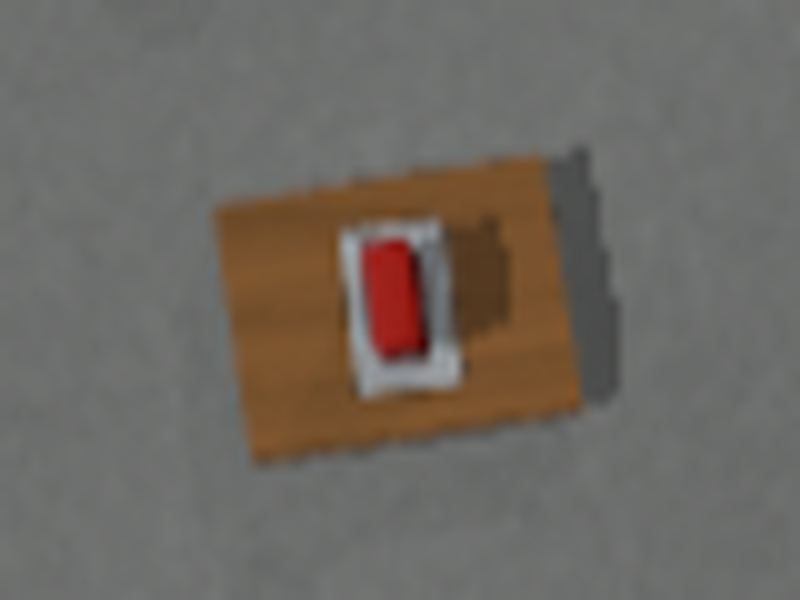

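The left pack (top pixel (234,243)) is open: its slot lies nearly along the red dots. The right one is locked. Now measure the key, the block and the packs.

```bash
cat > h.py <<'E'
import numpy as np,cv2
def rays(d,px,T=None):
    """px Nx2 -> origin, dirs in world. T = world_from_cam"""
    px=np.asarray(px,float).reshape(-1,1,2)
    n=cv2.undistortPoints(px,d['mtx'],np.array([float(d['k1']),0,0,0])).reshape(-1,2)
    v=np.c_[n[:,0],-n[:,1],-np.ones(len(n))]
    if T is None: T=np.linalg.inv(d['world_to_cam'])
    return T[:3,3],v@T[:3,:3].T
def plane(d,px,z,T=None):
    o,v=rays(d,px,T); t=(z-o[2])/v[:,2]
    return o+v*t[:,None]
def wristT(s,d):
    M=np.eye(4);M[:3,:3]=s['tool_rot'];M[:3,3]=s['position'];return M@d['T_tool_cam']
def project(d,P,T=None):
    W=d['world_to_cam'] if T is None else np.linalg.inv(T)
    c=np.asarray(P)@W[:3,:3].T+W[:3,3]
    q=np.c_[c[:,0],-c[:,1],-c[:,2]]
    return cv2.projectPoints(q.reshape(-1,1,3),np.zeros(3),np.zeros(3),d['mtx'],np.array([float(d['k1']),0,0,0]))[0].reshape(-1,2)
def blobs(mask,amin=5):
    n,l,st,c=cv2.connectedComponentsWithStats(mask.astype(np.uint8))
    return [(st[i,4],c[i],l==i) for i in range(1,n) if st[i,4]>=amin]
def colours(im):
    h=cv2.cvtColor(im,cv2.COLOR_RGB2HSV).astype(int);H,S,V=h[...,0],h[...,1],h[...,2]
    return dict(red=((H<8)|(H>172))&(S>150)&(V>80),green=(H>45)&(H<80)&(S>120)&(V>80),wood=(H>8)&(H<20)&(S>110)&(V>60),dark=(V<60),light=(V>130)&(S<60))
def rect(mask):
    y,x=np.nonzero(mask);
    return cv2.minAreaRect(np.c_[x,y].astype(np.float32))
E
python3 - <<'E'
from h import *
for n in ['top','scene']:
    d=dict(np.load(n+'0.npz'));m=colours(d['pixels'])
    print(n)
    for c,z in [('red',.065),('green',.065),('wood',.03)]:
        for a,ct,mk in blobs(m[c],4):
            p=plane(d,[ct],z)[0]
            if .25<p[0]<.7 and abs(p[1])<.4: print(c,a,ct.round(1),p.round(4), 'range',d['range_z'][int(ct[1]),int(ct[0])])
E
```

```text
top
red 13 [236.4 228.6] [0.5833 0.2532 0.065 ] range 1.3179224
red 14 [404.7 234.5] [ 0.5603 -0.1901  0.065 ] range 1.3031762
red 11 [227.6 255.9] [0.5112 0.2757 0.065 ] range 1.3095896
red 14 [413.5 262. ] [ 0.4877 -0.2108  0.065 ] range 1.2966558
red 50 [322.9 270.4] [0.4693 0.0253 0.065 ] range 1.2701789
green 14 [218.5 238.3] [0.5583 0.3005 0.065 ] range 1.3152554
green 15 [422.9 244.3] [ 0.5338 -0.2368  0.065 ] range 1.2977227
green 13 [245.5 245.8] [0.5371 0.2288 0.065 ] range 1.3128277
green 16 [395.  252.5] [ 0.5133 -0.1635  0.065 ] range 1.3001786
wood 659 [323.2 271.5] [0.4684 0.0261 0.03  ] range 1.2787237
scene
red 5 [285.6 190.8] [ 0.4858 -0.2105  0.065 ] range 1.5876186
red 7 [273. 210.] [ 0.5574 -0.1912  0.065 ] range 1.547841
red 44 [353.9 227.9] [0.4589 0.0175 0.065 ] range 1.4912431
red 10 [420.2 296. ] [0.5107 0.275  0.065 ] range 1.39316
red 11 [396.4 310.9] [0.5822 0.2542 0.065 ] range 1.3735421
green 9 [267.3 196.1] [ 0.5329 -0.2371  0.065 ] range 1.5807214
green 9 [290.7 205.1] [ 0.5134 -0.1651  0.065 ] range 1.5615087
green 12 [399.3 292.2] [0.5361 0.2285 0.065 ] range 1.4065118
green 13 [417.2 314.8] [0.5574 0.2999 0.065 ] range 1.370151
wood 500 [354.2 240.8] [0.4725 0.0308 0.03  ] range 1.5207101
```

```bash
cat >> h.py <<'E'
def go(s,target,yaw_x):
    """shift in tool axes and tool-z turn (rad) from measured pose to target pos, tool-x world yaw deg"""
    R=np.array(s['tool_rot']);d=R.T@(np.array(target)-s['position'])
    y=np.degrees(np.arctan2(R[1,0],R[0,0])); t=-((yaw_x-y+180)%360-180)
    print('pos',np.round(s['position'],4),'yaw',round(y,2),'q',np.round(s['q'],1),'w',round(s['grip_width'],4),'F',np.round(s['ft_force'],1),'t',round(s['time_s'],2)); print('shift',d.round(4),'turn',round(np.radians(t),4))
E
python3 - <<'E'
from h import *
from rig import status
go(status.observe(),[.469,.026,.21],-171)
d=dict(np.load('top0.npz'));m=colours(d['pixels'])
r=max(blobs(m['red']),key=lambda b:b[0]);print(rect(r[2]),plane(d,[r[1]],.086))
r=max(blobs(m['wood']),key=lambda b:b[0]);bp=cv2.boxPoints(rect(r[2]));p=plane(d,bp,.03);print(p,p.mean(0))
E
```

```text
pos [ 0.245  -0.4922  0.2309] yaw 26.46 q [-75.9  21.8  74.4   0.   83.9 -12.3] w 0.0852 F [-0.1  0.5 -0.5] t 0.15
shift [ 0.4314 -0.3641  0.0214] turn -2.8369
((21.5, 200.5), (79.0, 43.0), 90.0) [[0.66694997 0.82587824 0.086     ]]
[[0.35719245 0.80195773 0.03      ]
 [0.35404322 0.53470853 0.03      ]
 [0.09685607 0.52668517 0.03      ]
 [0.09846304 0.78814527 0.03      ]] [0.22663869 0.66287418 0.03      ]
```

Call:
play_rows(
  targets="0.036 -0.030 0.002 -0.14 0; 0.072 -0.060 0.004 -0.28 0; 0.108 -0.090 0.006 -0.42 0; 0.144 -0.120 0.008 -0.56 0; 0.180 -0.150 0.010 -0.70 0",
)

```text
time_s: 0.65
position: [0.3397, -0.2761, 0.2212]
tool_rot: [[0.393, 0.92, -0.0], [0.92, -0.393, 0.0], [0.0, -0.0, -1.0]]
ft_force: [1.0, 0.0, 0.3]
grip_width: 0.0854
```

Run:
```python
from h import *
from rig import status
go(status.observe(),[.469,.026,.21],-171)
```

```text
pos [ 0.3397 -0.2761  0.2212] yaw 66.87 q [-54.7  11.   91.9   0.   77.1 -31.5] w 0.0854 F [1.  0.  0.3] t 0.65
shift [3.286e-01 3.000e-04 1.120e-02] turn -2.1316
```

Call:
play_rows(
  targets="0.04 0 0.002 -0.14 0; 0.08 0 0.004 -0.28 0; 0.12 0 0.006 -0.42 0; 0.16 0 0.008 -0.56 0; 0.20 0 0.010 -0.70 0",
)

```text
time_s: 1.15
position: [0.4192, -0.0927, 0.2112]
tool_rot: [[-0.292, 0.956, -0.0], [0.956, 0.292, 0.0], [0.0, -0.0, -1.0]]
ft_force: [-0.0, -0.4, -0.7]
grip_width: 0.0852
```

Run:
```python
from h import *
from rig import status
go(status.observe(),[.469,.026,.21],-171)
```

```text
pos [ 0.4192 -0.0927  0.2112] yaw 107.0 q [-28.4  10.7  94.    0.   75.2 -45.4] w 0.0852 F [-0.  -0.4 -0.7] t 1.15
shift [0.099  0.0824 0.0012] turn -1.4312
```

Call:
play_rows(
  targets="0.025 0.02 0 -0.14 0; 0.05 0.04 0 -0.28 0; 0.075 0.06 0 -0.42 0; 0.099 0.082 0.001 -0.56 0; 0.099 0.082 0.001 -0.70 0",
)

```text
time_s: 1.65
position: [0.4697, 0.0267, 0.21]
tool_rot: [[-0.842, 0.54, -0.0], [0.54, 0.842, 0.001], [0.001, 0.001, -1.0]]
ft_force: [-0.6, -0.8, -0.7]
grip_width: 0.0855
```

Call:
play_rows(
  targets="0 0 0 -0.14 0; 0 0 0 -0.28 0; 0 0 0 -0.42 0; 0 0 0 -0.56 0; 0 0 0 -0.72 0",
)

```text
time_s: 2.15
position: [0.4689, 0.024, 0.2101]
tool_rot: [[-0.991, -0.136, -0.001], [-0.136, 0.991, 0.0], [0.001, 0.0, -1.0]]
ft_force: [-0.4, 0.4, 0.1]
grip_width: 0.0856
```

Call:
play_rows(
  targets="0 0 0 -0.03 0; 0 0 0 -0.03 0",
)

```text
time_s: 2.35
position: [0.469, 0.024, 0.2102]
tool_rot: [[-0.988, -0.157, -0.0], [-0.157, 0.988, 0.0], [0.0, 0.0, -1.0]]
ft_force: [-0.9, 0.4, -0.1]
grip_width: 0.0854
```

```bash
cat > snap.py <<'E'
import sys
from h import *
from rig import status,eyes
def snap(name,cam='wrist'):
    s=status.observe();d=eyes.get_image(cam);T=wristT(s,d) if cam=='wrist' else None
    cv2.imwrite(f'pics/{name}.png',d['pixels'][...,::-1]);
    if T is not None: d['T']=T
    np.savez(name+'.npz',**d);return s,d
if __name__=='__main__': s,d=snap(*sys.argv[1:]);go(s,[.469,.026,.21],-171)
E
python3 snap.py w1
```

```text
pos [0.469  0.024  0.2102] yaw -170.97 q [ -11.6   14.8   88.6    0.    76.6 -110.6] w 0.0854 F [-0.9  0.4 -0.1] t 2.35
shift [-0.0003  0.002   0.0002] turn 0.0006
```

View pics/w1.png

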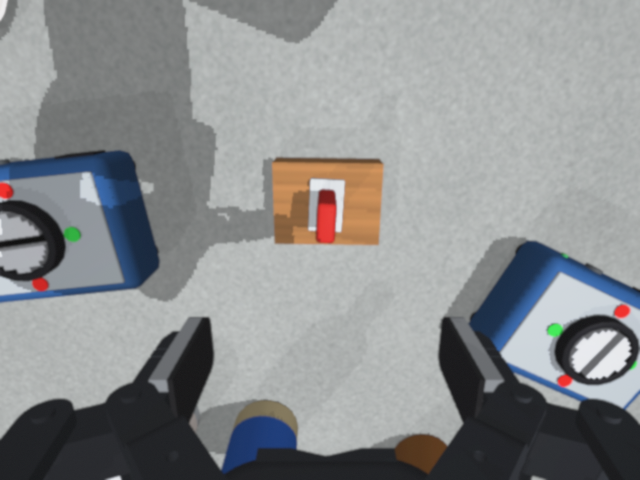

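Run:
```python
from h import *
d=dict(np.load('w1.npz'));im=d['pixels'];T=d['T'];m=colours(im)
cv2.imwrite('pics/z2.png',cv2.resize(im[150:255,260:395,::-1],(756,588),interpolation=cv2.INTER_CUBIC))
w=[b for b in blobs(m['wood'],300) if 260<b[1][0]<395 and 150<b[1][1]<255]
print([(b[0],b[1].round(1)) for b in w])
hull=max(w,key=lambda b:b[0])[2]; r=rect(hull)
hm=np.zeros(hull.shape,np.uint8)
p=plane(d,cv2.boxPoints(r),.03,T);print('block',p.round(4)[:,:2],p.mean(0).round(4),[np.linalg.norm(p[i]-p[i-1]).round(4) for i in range(4)],r)
for b in blobs(m['light'],100):
    if 290<b[1][0]<360 and 160<b[1][1]<250:
        r=rect(b[2]);p=plane(d,cv2.boxPoints(r),.035,T);print('flange',b[0],p.round(4)[:,:2],p.mean(0).round(4),[np.linalg.norm(p[i]-p[i-1]).round(4) for i in range(4)],r)
for b in blobs(m['red'],100):
    if 290<b[1][0]<360 and 160<b[1][1]<250:
        r=rect(b[2]);p=plane(d,cv2.boxPoints(r),.086,T);print('red',b[0],p.round(4)[:,:2],r)
```

```text
[(np.int32(6702), array([327.1, 198.4]))]
block [[ 0.5083 -0.0171]
 [ 0.437  -0.0241]
 [ 0.4247  0.0627]
 [ 0.4951  0.0762]] [0.4663 0.0244 0.03  ] [np.float64(0.0942), np.float64(0.0716), np.float64(0.0877), np.float64(0.0718)] ((326.9253234863281, 201.05615234375), (109.11648559570312, 83.7100601196289), 0.9391909241676331)
flange 1071 [[0.4913 0.0108]
 [0.4466 0.0068]
 [0.4437 0.0353]
 [0.4884 0.0406]] [0.4675 0.0234 0.035 ] [np.float64(0.03), np.float64(0.0449), np.float64(0.0286), np.float64(0.045)] ((325.51690673828125, 204.6953582763672), (35.61175537109375, 53.02933883666992), 3.1798300743103027)
red 876 [[0.482  0.0186]
 [0.4449 0.0144]
 [0.4434 0.0267]
 [0.4805 0.0315]] ((325.72894287109375, 216.54725646972656), (18.255733489990234, 51.38508605957031), 2.2025980949401855)
```

View pics/z2.png

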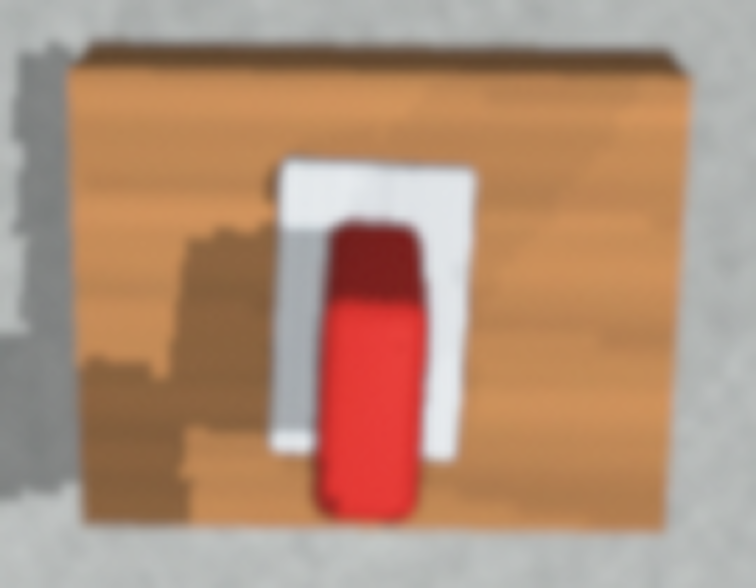

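Run:
```python
from h import *
d=dict(np.load('w1.npz'));T=d['T']
z=lambda L:(np.array(L,float)+.5)/5.6-.5+[260,150]
def quad(n,L,h):
    p=plane(d,z(L),h,T)[:,:2];a=[np.degrees(np.arctan2(*(q[::-1]))) for q in (p[1]-p[2],p[0]-p[3])];b=[np.degrees(np.arctan2(*(q[::-1]))) for q in (p[1]-p[0],p[2]-p[3])]
    print(n,p.mean(0).round(4),'len',[np.linalg.norm(p[i]-p[i-1]).round(4) for i in range(4)],'yawx',np.round(a,1),'yawy',np.round(b,1))
quad('block',[(70,70),(690,78),(665,530),(82,522)],.03)
quad('fl',[(282,158),(477,170),(458,462),(270,452)],.035)
quad('top',[(328,302),(425,305),(416,520),(318,520)],.086)
```

```text
block [0.468  0.0246] len [np.float64(0.0692), np.float64(0.0893), np.float64(0.0694), np.float64(0.09)] yawx [-171.4 -172. ] yawy [98.3 98.2]
fl [0.4677 0.0238] len [np.float64(0.0445), np.float64(0.0281), np.float64(0.0443), np.float64(0.0283)] yawx [-173.7 -174. ] yawy [95.5 95.8]
top [0.4672 0.0237] len [np.float64(0.0286), np.float64(0.012), np.float64(0.0282), np.float64(0.0125)] yawx [-172.8 -173.9] yawy [97.2 99. ]
```

Run:
```python
from h import *
from rig import status
go(status.observe(),[.4675,.0237,.046],-173.8)
```

```text
pos [0.469  0.024  0.2103] yaw -171.0 q [ -11.6   14.8   88.6   -0.    76.6 -110.6] w 0.0859 F [ 0.3  0.1 -0.4] t 2.4
shift [ 1.500e-03 -1.000e-04  1.643e-01] turn 0.0489
```

Call:
play_rows(
  targets="0.0015 0 0.04 0.049 0; 0.0015 0 0.08 0.049 0; 0.0015 0 0.12 0.049 0; 0.0015 0 0.15 0.049 0; 0.0015 0 0.164 0.049 0",
  force=40,
)

```text
time_s: 2.9
position: [0.4664, 0.0239, 0.044]
tool_rot: [[-0.994, -0.108, -0.004], [-0.108, 0.994, 0.001], [0.004, 0.001, -1.0]]
ft_force: [0.1, -0.1, -0.0]
grip_width: 0.0853
```

Call:
play_rows(
  targets="0 0 0 0 0.3; 0 0 0 0 0.5; 0 0 0 0 0.7; 0 0 0 0 0.85; 0 0 0 0 1",
)

```text
time_s: 3.4
position: [0.4679, 0.0237, 0.0471]
tool_rot: [[-0.994, -0.111, 0.001], [-0.111, 0.994, -0.0], [-0.001, -0.0, -1.0]]
ft_force: [-2.6, 0.8, 9.5]
grip_width: 0.0133
```

Call:
play_rows(
  targets="0 0 0 0 1; 0 0 0 0 1; 0 0 0 0 1; 0 0 0 0 1; 0 0 0 0 1",
  force=60,
)

```text
time_s: 3.9
position: [0.4679, 0.0237, 0.0471]
tool_rot: [[-0.994, -0.111, 0.001], [-0.111, 0.994, -0.0], [-0.001, -0.0, -1.0]]
ft_force: [-0.7, 0.3, 6.3]
grip_width: 0.0132
```

```bash
python3 snap.py w2
```

```text
pos [0.4679 0.0237 0.0471] yaw -173.63 q [ -11.6   27.4  102.     0.    50.5 -108. ] w 0.0132 F [-0.7  0.3  6.3] t 3.9
shift [-0.0016  0.0021 -0.1629] turn -0.0459
```

View pics/w2.png

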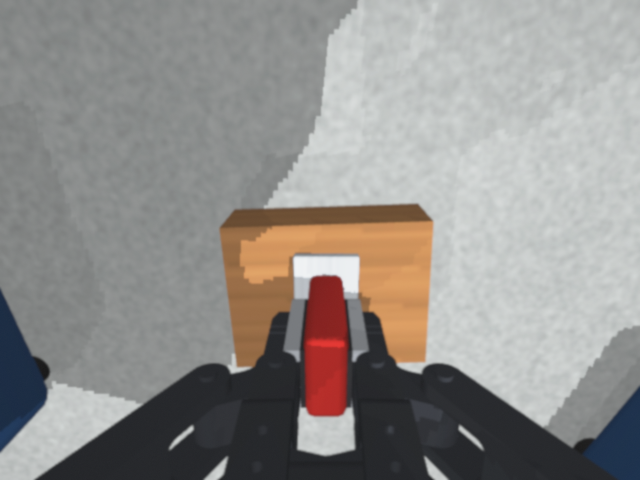

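Key gripped (opening 13 mm; handle seen between the pads at (327,350)). Now lift it and go to a hover beside the open fastener for a closer look.

Call:
play_rows(
  targets="0 0 -0.02 0 1; 0 0 -0.05 0 1; 0 0 -0.09 0 1; 0 0 -0.13 0 1; 0 0 -0.15 0 1",
)

```text
time_s: 4.45
position: [0.4682, 0.0237, 0.1996]
tool_rot: [[-0.994, -0.111, 0.005], [-0.111, 0.994, -0.001], [-0.004, -0.001, -1.0]]
ft_force: [0.2, 0.2, -1.6]
grip_width: 0.0136
```

Run:
```python
from h import *
from rig import status
go(status.observe(),[.610,.24,.2],158)
```

```text
pos [0.4682 0.0237 0.1996] yaw -173.63 q [ -11.6   15.2   90.     0.    74.6 -108. ] w 0.0136 F [ 0.2  0.2 -1.6] t 4.45
shift [-1.649e-01  1.993e-01  1.000e-04] turn 0.4951
```

Call:
play_rows(
  targets="-0.033 0.040 0 0.1 1; -0.066 0.080 0 0.2 1; -0.099 0.120 0 0.3 1; -0.132 0.160 0 0.4 1; -0.165 0.199 0 0.495 1",
)

```text
time_s: 4.95
position: [0.6053, 0.2347, 0.1963]
tool_rot: [[-0.926, 0.378, -0.0], [0.378, 0.926, -0.0], [0.0, -0.0, -1.0]]
ft_force: [1.2, -0.7, -1.1]
grip_width: 0.0134
```

Call:
play_rows(
  targets="0 0 0 0 1; 0 0 0 0 1",
)

```text
time_s: 5.15
position: [0.6044, 0.2333, 0.1954]
tool_rot: [[-0.928, 0.373, -0.002], [0.373, 0.928, -0.001], [0.001, -0.001, -1.0]]
ft_force: [0.9, -0.1, -1.5]
grip_width: 0.0135
```

```bash
python3 snap.py w3
```

```text
pos [0.6044 0.2333 0.1954] yaw 158.12 q [ 10.7  33.3  60.6  -0.   86.2 -57.5] w 0.0135 F [ 0.9 -0.1 -1.5] t 5.15
shift [ 0.0485 -0.2429 -0.0143] turn -0.5389
```

View pics/w3.png

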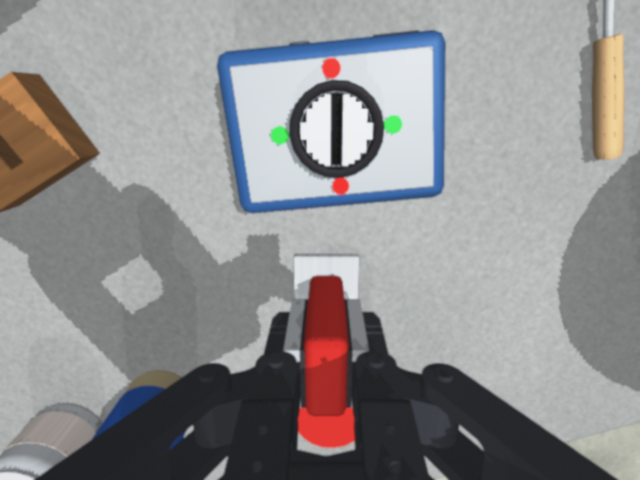

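```bash
cat > fast.py <<'E'
from h import *
import sys
def fast(name,roi):
    d=dict(np.load(name+'.npz'));T=d['T'] if 'T' in d else None;im=d['pixels'];m=colours(im)
    x0,y0,x1,y1=roi;k=np.zeros(im.shape[:2],bool);k[y0:y1,x0:x1]=1
    V=im.max(2)
    dark=max(blobs((V<75)&k,20),key=lambda b:b[0])[2].astype(np.uint8)
    cs,_=cv2.findContours(dark,cv2.RETR_EXTERNAL,cv2.CHAIN_APPROX_NONE)
    c=max(cs,key=len)[:,0].astype(float)
    p=plane(d,c,.074,T)[:,:2]
    A=np.c_[2*p,np.ones(len(p))];s=np.linalg.lstsq(A,(p**2).sum(1),rcond=None)[0];r=np.sqrt(s[2]+s[:2]@s[:2])
    print('collar',s[:2].round(4),'r',r.round(4))
    yy,xx=np.nonzero((V<100)&k);q=plane(d,np.c_[xx,yy],.074,T)[:,:2];q=q[np.linalg.norm(q-s[:2],axis=1)<.019]
    cc=q.mean(0);w,v=np.linalg.eigh(np.cov((q-cc).T));print('slot',cc.round(4),'ang',np.degrees(np.arctan2(v[1,1],v[0,1])).round(2),'w',(np.sqrt(12*w)).round(4),len(q))
    for col in ('red','green'):
        g=sorted([b for b in blobs(m[col]&k,8)],key=lambda b:-b[0])[:2]
        P=plane(d,[b[1] for b in g],.065,T)[:,:2]
        if len(P)==2: v=P[0]-P[1];print(col,P.mean(0).round(4),'ang',np.degrees(np.arctan2(v[1],v[0])).round(2),np.linalg.norm(v).round(4))
if __name__=='__main__': fast(sys.argv[1],list(map(int,sys.argv[2:6])))
E
python3 fast.py w3 260 55 410 200
python3 - <<'E'
from h import *
d=dict(np.load('w3.npz'));
# flange near edges of held key
r,b,g=0,0,0
T=d['T'];im=d['pixels'];m=colours(im)['light'];x=[bb for bb in blobs(m,100) if 290<bb[1][0]<365 and 240<bb[1][1]<330]
for bb in x: print(bb[0],bb[1].round(1),rect(bb[2]))
cv2.imwrite('pics/z3.png',cv2.resize(im[235:335,270:385,::-1],(690,600),interpolation=cv2.INTER_CUBIC))
E
```

```text
collar [0.5464 0.2634] r 0.0293
slot [0.546  0.2639] ang 158.1 w [0.0062 0.0375] 594
red [0.5463 0.2635] ang 163.31 0.0754
green [0.5464 0.2635] ang 73.46 0.075
```

View pics/z3.png

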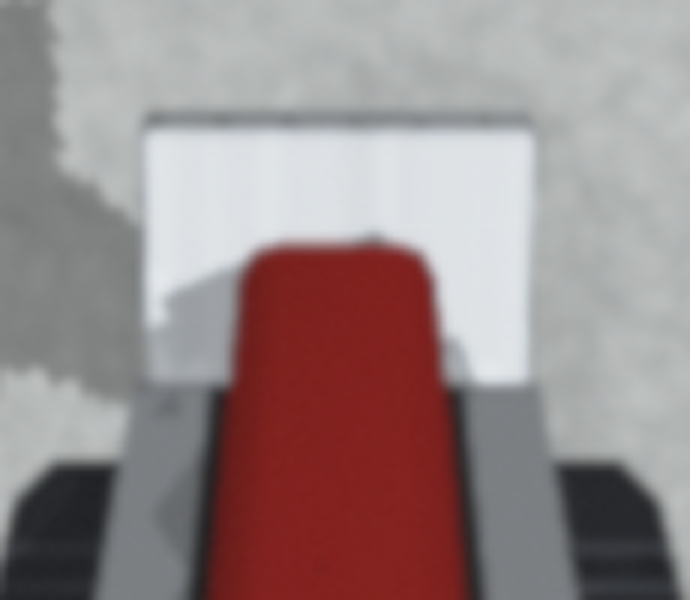

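Run:
```python
from h import *
from rig import status
go(status.observe(),[.5461,.263,.122],158.1)
```

```text
pos [0.6042 0.2324 0.1959] yaw 158.06 q [ 10.6  33.2  60.7  -0.   86.2 -57.5] w 0.0133 F [ 0.4  0.1 -0.9] t 5.2
shift [0.0653 0.0067 0.0739] turn -0.0008
```

Call:
play_rows(
  targets="0.015 0.0015 0.015 0 1; 0.03 0.003 0.03 0 1; 0.045 0.0045 0.045 0 1; 0.058 0.006 0.062 0 1; 0.0653 0.0067 0.074 0 1",
)

```text
time_s: 5.7
position: [0.5451, 0.2623, 0.1221]
tool_rot: [[-0.927, 0.375, -0.001], [0.375, 0.927, -0.0], [0.001, -0.001, -1.0]]
ft_force: [0.5, 0.6, -0.4]
grip_width: 0.0134
```

Call:
play_rows(
  targets="0 0 0 0 1; 0 0 0 0 1; 0 0 0 0 1; 0 0 0 0 1",
)

```text
time_s: 6.1
position: [0.5473, 0.263, 0.1231]
tool_rot: [[-0.927, 0.375, 0.001], [0.375, 0.927, 0.0], [-0.001, 0.001, -1.0]]
ft_force: [-0.4, 0.7, -0.5]
grip_width: 0.0133
```

Run:
```python
from h import *
from snap import snap
s,d=snap('w4');go(s,[.5461,.263,.122],158.1)
snap('s4','scene');s,d=snap('t4','top');go(s,[.5461,.263,.122],158.1)
im=cv2.imread('pics/s4.png');cv2.imwrite('pics/z4.png',cv2.resize(im[230:350,330:490],(800,600),interpolation=cv2.INTER_CUBIC))
```

```text
pos [0.5473 0.263  0.1231] yaw 157.97 q [ 14.5  32.7  74.4  -0.   72.9 -53.5] w 0.0133 F [-0.4  0.7 -0.5] t 6.1
shift [ 0.0011 -0.0004  0.0011] turn -0.0022
pos [0.547  0.2632 0.1228] yaw 157.99 q [ 14.5  32.7  74.4  -0.   72.8 -53.5] w 0.0136 F [-0.1  0.8 -0.7] t 6.2
shift [ 0.0008 -0.0005  0.0008] turn -0.0019
```

View pics/w4.png

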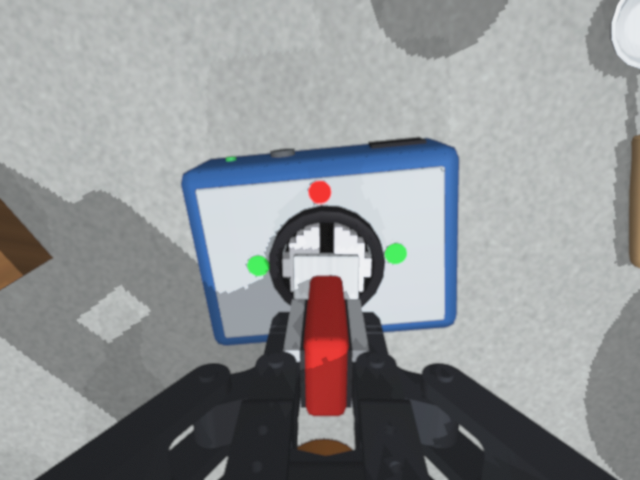

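View pics/z4.png

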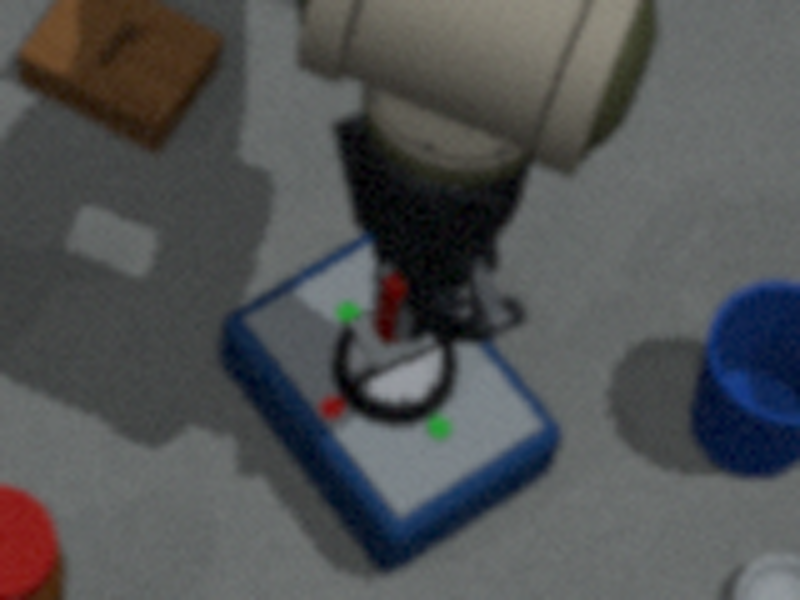

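Slot (column ~327) and flange centre (~327) line up, so I'm descending into the slot.

Call:
play_rows(
  targets="0.0005 0 0.005 0 1; 0.0008 0 0.010 0 1; 0.001 0 0.014 0 1; 0.001 0 0.017 0 1; 0.001 0 0.019 0 1",
)

```text
time_s: 6.75
position: [0.5457, 0.2638, 0.1028]
tool_rot: [[-0.927, 0.374, -0.001], [0.374, 0.927, -0.0], [0.0, -0.0, -1.0]]
ft_force: [-0.7, -0.0, 0.1]
grip_width: 0.0129
```

Call:
play_rows(
  targets="0 0 0.002 0 1; 0 0 0.004 0 1; 0 0 0.005 0 1; 0 0 0.005 0 1; 0 0 0.005 0 1",
)

```text
time_s: 7.25
position: [0.5458, 0.2638, 0.0984]
tool_rot: [[-0.927, 0.374, 0.0], [0.374, 0.927, 0.0], [-0.0, 0.0, -1.0]]
ft_force: [0.3, 0.6, -2.1]
grip_width: 0.0135
```

Run:
```python
from h import *
from snap import snap
s,d=snap('w5');go(s,[.5461,.263,.098],158.1);print(s['wrist_torque'])
```

```text
pos [0.5458 0.2638 0.0984] yaw 158.01 q [ 14.6  34.2  76.2   0.   69.6 -53.4] w 0.0135 F [ 0.3  0.6 -2.1] t 7.25
shift [-0.0006 -0.0006  0.0004] turn -0.0016
[-0.00293343  0.05986161 -0.01672906]
```

View pics/w5.png

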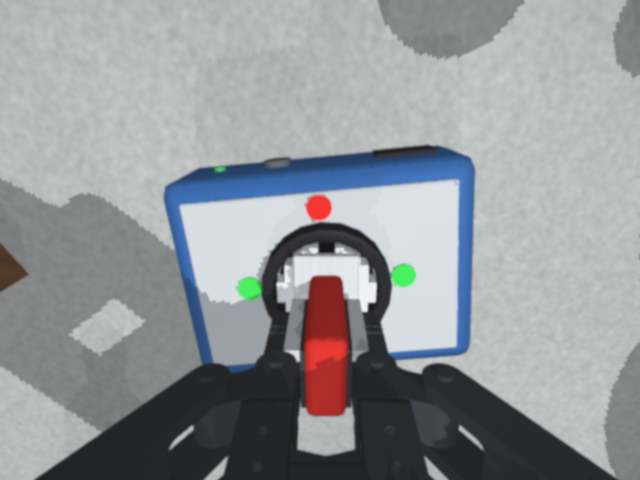

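The blade is ~9 mm into the slot with no side load. Turning clockwise now (positive about tool z).

Call:
play_rows(
  targets="0 0 0 0.10 1; 0 0 0 0.20 1; 0 0 0 0.30 1; 0 0 0 0.40 1; 0 0 0 0.50 1",
  force=80,
)

```text
time_s: 7.8
position: [0.5459, 0.264, 0.0985]
tool_rot: [[-0.631, 0.776, 0.001], [0.776, 0.631, 0.0], [-0.0, 0.001, -1.0]]
ft_force: [0.3, 0.4, -0.8]
grip_width: 0.0131
```

Run:
```python
from h import *
from rig import status
s=status.observe();go(s,[.5463,.2635,.0985],65);print(s['wrist_torque'])
```

```text
pos [0.5459 0.264  0.0985] yaw 129.14 q [ 14.6  34.2  76.2   0.   69.6 -24.5] w 0.0131 F [ 0.3  0.4 -0.8] t 7.8
shift [-0.0006  0.     -0.    ] turn 1.1194
[ 0.17202362 -0.09644654  0.10269085]
```

Torque about z is ~0.1 N m, so the blade is driving the fastener. I'll keep turning.

Call:
play_rows(
  targets="0 0 0 0.10 1; 0 0 0 0.20 1; 0 0 0 0.30 1; 0 0 0 0.40 1; 0 0 0 0.50 1",
)

```text
time_s: 8.3
position: [0.546, 0.2641, 0.0985]
tool_rot: [[-0.182, 0.983, 0.001], [0.983, 0.182, 0.001], [0.0, 0.001, -1.0]]
ft_force: [1.4, 0.9, -1.2]
grip_width: 0.0133
```

Call:
play_rows(
  targets="0 0 0 0.10 1; 0 0 0 0.20 1; 0 0 0 0.30 1; 0 0 0 0.40 1; 0 0 0 0.45 1",
)

```text
time_s: 8.8
position: [0.5462, 0.2641, 0.0985]
tool_rot: [[0.263, 0.965, 0.001], [0.965, -0.263, 0.001], [0.001, 0.001, -1.0]]
ft_force: [1.5, 1.3, -1.9]
grip_width: 0.0132
```

Run:
```python
from h import *
from snap import snap
s,d=snap('w6');go(s,[.5463,.2635,.0985],62);print(s['wrist_torque'])
```

```text
pos [0.5462 0.2641 0.0985] yaw 74.74 q [14.6 34.2 76.2  0.  69.6 29.9] w 0.0132 F [ 1.5  1.3 -1.9] t 8.8
shift [-0.0005  0.0003  0.    ] turn 0.2223
[ 0.27450357 -0.28654204  0.00725546]
```

View pics/w6.png

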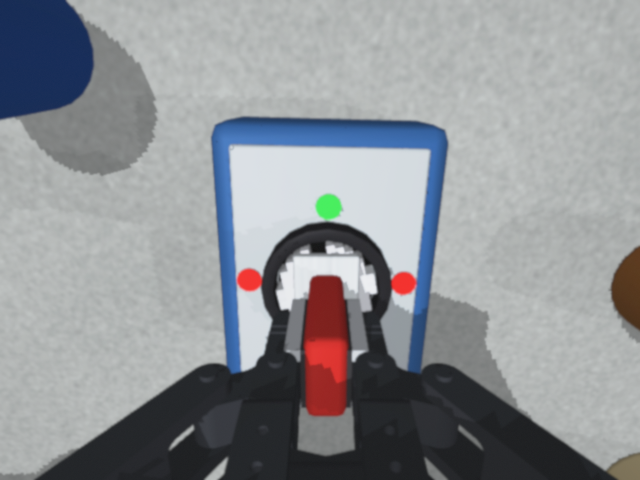

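The slot (seen at (318,247)) still lags the blade by ~8° of play. I'll turn further, watching the torque.

Call:
play_rows(
  targets="0 0 0 0.05 1; 0 0 0 0.10 1; 0 0 0 0.15 1; 0 0 0 0.18 1; 0 0 0 0.20 1",
)

```text
time_s: 9.35
position: [0.5461, 0.264, 0.0985]
tool_rot: [[0.447, 0.895, 0.001], [0.895, -0.447, 0.001], [0.001, 0.001, -1.0]]
ft_force: [2.1, 2.6, -1.8]
grip_width: 0.0128
```

Run:
```python
from h import *
from snap import snap
s,d=snap('w7');go(s,[.5463,.2635,.0985],62);print(s['wrist_torque'])
```

```text
pos [0.5461 0.264  0.0985] yaw 63.46 q [14.6 34.2 76.2  0.  69.6 41.2] w 0.0128 F [ 2.1  2.6 -1.8] t 9.35
shift [-0.0004  0.0004  0.    ] turn 0.0254
[ 0.47229445 -0.47456666  0.03963135]
```

Call:
play_rows(
  targets="0 0 0 0.03 1; 0 0 0 0.06 1; 0 0 0 0.08 1",
)

```text
time_s: 9.7
position: [0.5461, 0.264, 0.0985]
tool_rot: [[0.517, 0.856, 0.001], [0.856, -0.517, 0.0], [0.001, 0.001, -1.0]]
ft_force: [4.2, 4.2, -1.6]
grip_width: 0.013
```

Run:
```python
from h import *
from snap import snap
s,d=snap('w8');go(s,[.5463,.2635,.0985],62);print(s['wrist_torque'])
im=[cv2.imread(f'pics/{n}.png')[190:310,230:420] for n in ('w7','w8')]
cv2.imwrite('pics/z8.png',cv2.resize(np.hstack(im),None,fx=2,fy=2,interpolation=cv2.INTER_CUBIC))
```

```text
pos [0.5461 0.264  0.0985] yaw 58.84 q [14.6 34.2 76.2  0.  69.6 45.8] w 0.013 F [ 4.2  4.2 -1.6] t 9.7
shift [-0.0003  0.0004  0.    ] turn -0.0551
[ 0.65877025 -0.73316509  0.31019789]
```

View pics/z8.png

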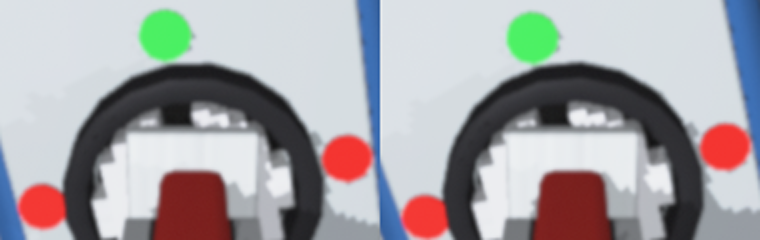

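Run:
```python
from h import *
c=np.array([.5463,.2635])
for n in ('w6','w7','w8'):
    d=dict(np.load(n+'.npz'));V=d['pixels'].max(2)
    yy,xx=np.mgrid[235:262,290:360];p=plane(d,np.c_[xx.ravel(),yy.ravel()],.074,d['T'])[:,:2]
    v=V[yy.ravel(),xx.ravel()];r=np.linalg.norm(p-c,axis=1);k=(v<80)&(r<.0215)&(r>.010)
    q=p[k].mean(0)-c;print(n,k.sum(),'slot ang',np.degrees(np.arctan2(q[1],q[0])).round(1),r[k].mean())
```

```text
w6 42 slot ang 83.2 0.020750123210569623
w7 47 slot ang 72.0 0.02072494845838362
w8 42 slot ang 69.0 0.02073771381710779
```

Call:
play_rows(
  targets="0 0 0 0.02 1; 0 0 0 0.04 1; 0 0 0 0.04 1",
)

```text
time_s: 10.05
position: [0.5461, 0.264, 0.0985]
tool_rot: [[0.55, 0.835, 0.001], [0.835, -0.55, 0.0], [0.001, 0.001, -1.0]]
ft_force: [4.1, 3.6, -1.9]
grip_width: 0.0133
```

Run:
```python
from h import *
from snap import snap
s,d=snap('w9');go(s,[.5463,.2635,.0985],60);print(s['wrist_torque'])
c=np.array([.5463,.2635])
V=d['pixels'].max(2)
yy,xx=np.mgrid[235:262,290:360];p=plane(d,np.c_[xx.ravel(),yy.ravel()],.074,d['T'])[:,:2]
v=V[yy.ravel(),xx.ravel()];r=np.linalg.norm(p-c,axis=1);k=(v<80)&(r<.0215)&(r>.010)
q=p[k].mean(0)-c;print(k.sum(),'slot ang',np.degrees(np.arctan2(q[1],q[0])).round(1))
```

```text
pos [0.5461 0.264  0.0985] yaw 56.63 q [14.6 34.2 76.2  0.  69.6 48. ] w 0.0133 F [ 4.1  3.6 -1.9] t 10.05
shift [-0.0003  0.0005  0.    ] turn -0.0588
[ 0.7179285  -0.81295392  0.66693334]
37 slot ang 68.3
```

Torque climbs to 0.67 N m against a 0.05 friction, so it's on the stop. Back off to mid-play, then lift straight out.

Call:
play_rows(
  targets="0 0 0 -0.06 1; 0 0 0 -0.12 1; 0 0 0 -0.18 1; 0 0 0 -0.22 1; 0 0 0 -0.22 1",
)

```text
time_s: 10.6
position: [0.545, 0.2633, 0.0981]
tool_rot: [[0.355, 0.935, -0.002], [0.935, -0.355, -0.001], [-0.002, -0.002, -1.0]]
ft_force: [-0.3, 0.2, -1.1]
grip_width: 0.0131
```

Run:
```python
from h import *
from snap import snap
s,d=snap('w10');go(s,[.5463,.2635,.0985],60);print(s['wrist_torque'])
```

```text
pos [0.545  0.2633 0.0981] yaw 69.21 q [14.6 34.2 76.3 -0.  69.7 35.4] w 0.0131 F [-0.3  0.2 -1.1] t 10.6
shift [ 0.0006  0.0011 -0.0004] turn 0.1608
[-0.04299347 -0.00559491 -0.0074166 ]
```

View pics/w10.png

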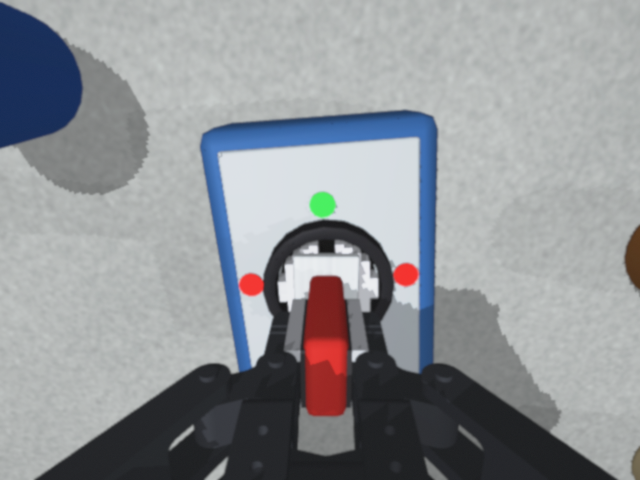

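Call:
play_rows(
  targets="0 0 -0.005 0 1; 0 0 -0.015 0 1; 0 0 -0.03 0 1; 0 0 -0.06 0 1; 0 0 -0.10 0 1",
)

```text
time_s: 11.15
position: [0.545, 0.2635, 0.1989]
tool_rot: [[0.356, 0.935, -0.003], [0.935, -0.356, -0.001], [-0.002, -0.002, -1.0]]
ft_force: [0.3, 0.4, -1.0]
grip_width: 0.0132
```

Run:
```python
from h import *
from rig import status
s=status.observe();c=np.array([.5463,.2635]);go(s,[.4679,.0237,.2],-173.6)
go(s,[.53,.20,.2],69.2)
```

```text
pos [0.545  0.2635 0.1989] yaw 69.17 q [14.6 28.8 68.1 -0.  83.3 35.4] w 0.0132 F [ 0.3  0.4 -1. ] t 11.15
shift [-0.2516  0.0132 -0.0007] turn -2.0461
pos [0.545  0.2635 0.1989] yaw 69.17 q [14.6 28.8 68.1 -0.  83.3 35.4] w 0.0132 F [ 0.3  0.4 -1. ] t 11.15
shift [-0.0647  0.0086 -0.001 ] turn -0.0005
```

Shift back ~70 mm along tool −x to see the fastener clear of the key (this is also on the way to the block).

Call:
play_rows(
  targets="-0.03 0 0 0 1; -0.06 0 0 0 1; -0.07 0 0 0 1; -0.07 0 0 0 1; -0.07 0 0 0 1",
)

```text
time_s: 11.65
position: [0.5213, 0.1989, 0.1987]
tool_rot: [[0.355, 0.935, 0.001], [0.935, -0.355, 0.0], [0.001, 0.0, -1.0]]
ft_force: [-0.1, -0.1, -1.0]
grip_width: 0.0134
```

```bash
python3 - <<'E'
from h import *
from snap import snap
s,d=snap('w11');go(s,[.4679,.0237,.2],-173.6)
E
python3 fast.py w11 240 50 420 225
```

```text
pos [0.5213 0.1989 0.1987] yaw 69.19 q [ 8.7 24.  76.3  0.  79.6 29.5] w 0.0134 F [-0.1 -0.1 -1. ] t 11.65
shift [-0.1827  0.0123 -0.0014] turn -2.0458
collar [0.5468 0.2636] r 0.0294
slot [0.5469 0.2642] ang 71.66 w [0.0064 0.038 ] 610
red [0.5467 0.2637] ang -16.66 0.0752
green [0.5468 0.2638] ang 73.39 0.0751
```

View pics/w11.png

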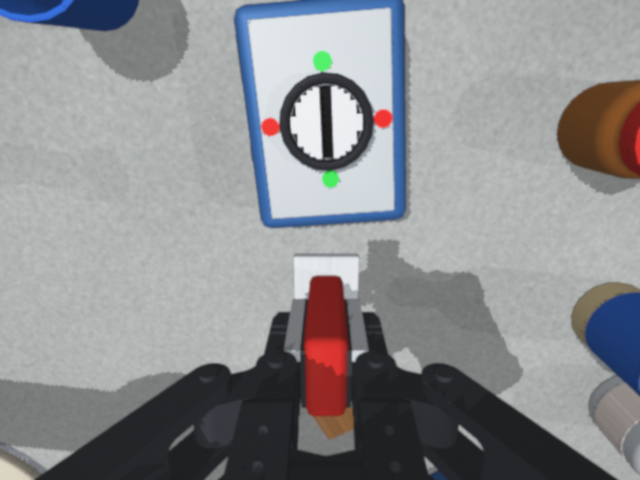

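Slot at 71.7° against a green-dot line of 73.4°, i.e. joint ≈1.60, on the stop. Returning to the block.

Call:
play_rows(
  targets="-0.037 0.0025 0 -0.14 1; -0.074 0.005 0 -0.28 1; -0.111 0.0075 0 -0.42 1; -0.148 0.010 0 -0.56 1; -0.183 0.0123 0 -0.70 1",
)

```text
time_s: 12.2
position: [0.4674, 0.0223, 0.1983]
tool_rot: [[-0.337, 0.941, 0.0], [0.941, 0.337, 0.0], [0.0, 0.0, -1.0]]
ft_force: [0.4, -0.6, -0.9]
grip_width: 0.0131
```

Call:
play_rows(
  targets="0 0 0 -0.14 1; 0 0 0 -0.28 1; 0 0 0 -0.42 1; 0 0 0 -0.56 1; 0 0 0 -0.70 1",
)

```text
time_s: 12.7
position: [0.468, 0.0235, 0.1983]
tool_rot: [[-0.864, 0.503, 0.0], [0.503, 0.864, 0.0], [0.0, 0.0, -1.0]]
ft_force: [0.4, -0.7, -1.5]
grip_width: 0.013
```

Call:
play_rows(
  targets="0 0 0 -0.14 1; 0 0 0 -0.28 1; 0 0 0 -0.42 1; 0 0 0 -0.56 1; 0 0 0 -0.646 1",
)

```text
time_s: 13.2
position: [0.468, 0.0236, 0.1983]
tool_rot: [[-0.993, -0.118, -0.0], [-0.118, 0.993, 0.0], [-0.0, 0.0, -1.0]]
ft_force: [-0.2, 0.3, -0.4]
grip_width: 0.0129
```

Run:
```python
from h import *
from rig import status
s=status.observe();go(s,[.4679,.0240,.11],-173.)
```

```text
pos [0.468  0.0236 0.1983] yaw -173.22 q [ -11.6   15.4   89.9    0.    74.7 -108.4] w 0.0129 F [-0.2  0.3 -0.4] t 13.2
shift [0.0001 0.0004 0.0883] turn -0.0038
```

Call:
play_rows(
  targets="0 0.0006 0.03 0.0 1; 0 0.0006 0.06 0 1; 0 0.0006 0.09 0 1; 0 0.0006 0.11 0 1; 0 0.0006 0.118 0 1",
)

```text
time_s: 13.7
position: [0.4672, 0.0242, 0.0786]
tool_rot: [[-0.994, -0.113, -0.003], [-0.113, 0.994, 0.001], [0.003, 0.001, -1.0]]
ft_force: [0.0, 0.7, -0.8]
grip_width: 0.013
```

Call:
play_rows(
  targets="0 0 0 0 1; 0 0 0 0 1",
)

```text
time_s: 13.9
position: [0.4681, 0.0237, 0.0811]
tool_rot: [[-0.994, -0.112, 0.001], [-0.112, 0.994, -0.0], [-0.001, -0.0, -1.0]]
ft_force: [-0.1, -0.1, -0.2]
grip_width: 0.0128
```

Run:
```python
from h import *
from snap import snap
s,d=snap('w12');go(s,[.468,.0242,.047],-173.)
snap('s12','scene')
im=cv2.imread('pics/s12.png');cv2.imwrite('pics/z12.png',cv2.resize(im[190:280,290:410],(800,600),interpolation=cv2.INTER_CUBIC))
```

```text
pos [0.4681 0.0237 0.0811] yaw -173.54 q [ -11.6   24.2   99.8    0.    55.9 -108.1] w 0.0128 F [-0.1 -0.1 -0.2] t 13.9
shift [0.0001 0.0006 0.0341] turn -0.0095
```

View pics/w12.png

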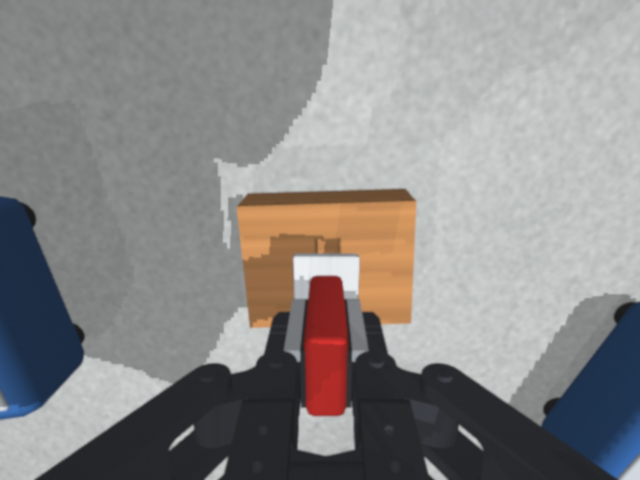

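View pics/z12.png

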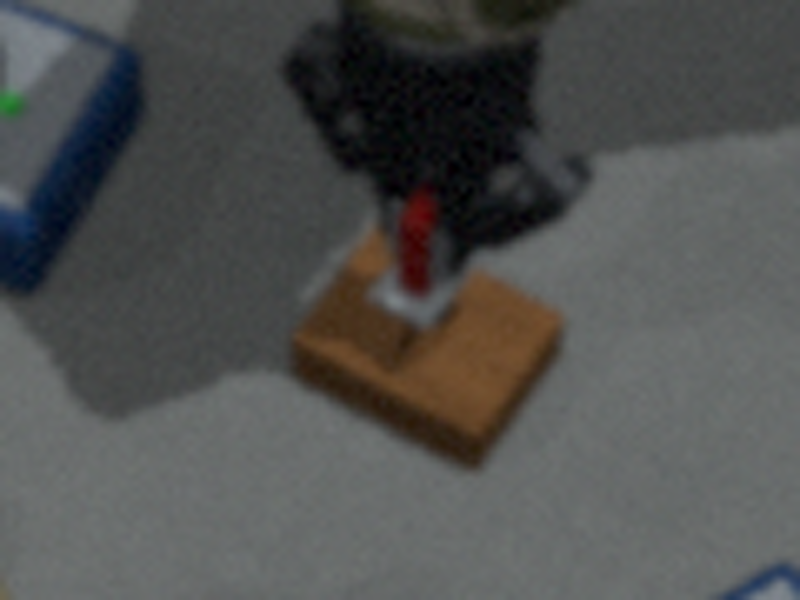

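The pocket mouth (columns 316–340, centre 328) is centred under the key (327). Lowering.

Call:
play_rows(
  targets="0 0.0004 0.007 0 1; 0 0.0004 0.014 0 1; 0 0.0004 0.021 0 1; 0 0.0004 0.027 0 1; 0 0.0004 0.030 0 1",
)

```text
time_s: 14.5
position: [0.4671, 0.0239, 0.0495]
tool_rot: [[-0.994, -0.112, -0.001], [-0.112, 0.994, 0.0], [0.001, 0.0, -1.0]]
ft_force: [-0.1, 0.2, -0.5]
grip_width: 0.0129
```

Call:
play_rows(
  targets="0 0 0.002 0 1; 0 0 0.0035 0 1; 0 0 0.0045 0 1; 0 0 0.0045 0 1",
)

```text
time_s: 14.9
position: [0.4673, 0.0239, 0.0471]
tool_rot: [[-0.994, -0.112, 0.001], [-0.112, 0.994, -0.0], [-0.001, -0.0, -1.0]]
ft_force: [-5.3, 0.6, 15.8]
grip_width: 0.0131
```

Contact of 16 N at the height where I first gripped: the flange is on the wood. Opening.

Call:
play_rows(
  targets="0 0 0 0 0.9; 0 0 0 0 0.7; 0 0 0 0 0.4; 0 0 0 0 0; 0 0 0 0 0",
  force=20,
)

```text
time_s: 15.4
position: [0.4674, 0.0239, 0.0457]
tool_rot: [[-0.994, -0.112, -0.0], [-0.112, 0.994, 0.0], [0.0, 0.0, -1.0]]
ft_force: [-0.0, -0.1, -0.1]
grip_width: 0.0684
```

Call:
play_rows(
  targets="0 0 0 0 0; 0 0 0 0 0; 0 0 -0.01 0 0; 0 0 -0.03 0 0; 0 0 -0.06 0 0",
)

```text
time_s: 15.9
position: [0.4667, 0.024, 0.1063]
tool_rot: [[-0.994, -0.112, -0.003], [-0.112, 0.994, 0.001], [0.002, 0.001, -1.0]]
ft_force: [-0.9, 0.2, 0.6]
grip_width: 0.0855
```

Call:
play_rows(
  targets="0 0 -0.03 0 0; 0 0 -0.07 0 0; 0 0 -0.10 0 0; 0 0 -0.10 0 0; 0 0 -0.10 0 0",
)

```text
time_s: 16.4
position: [0.4671, 0.0239, 0.2064]
tool_rot: [[-0.994, -0.112, 0.001], [-0.112, 0.994, -0.0], [-0.001, -0.0, -1.0]]
ft_force: [-0.7, 0.9, -0.8]
grip_width: 0.0856
```

Run:
```python
from h import *
from snap import snap
s,d=snap('w13');go(s,[.468,.0242,.047],-173.);snap('s13','scene');snap('t13','top')
im=d['pixels'][...,::-1];cv2.imwrite('pics/z13.png',cv2.resize(im[150:255,260:395],(756,588),interpolation=cv2.INTER_CUBIC))
```

```text
pos [0.4671 0.0239 0.2064] yaw -173.57 q [ -11.6   14.8   89.3   -0.    75.8 -108. ] w 0.0856 F [-0.7  0.9 -0.8] t 16.4
shift [-0.0007  0.0002  0.1594] turn -0.0099
```

View pics/z13.png

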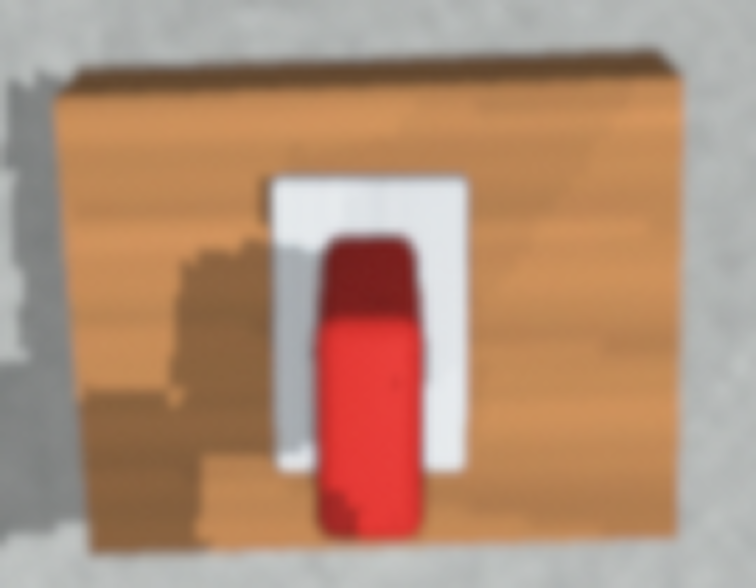

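View pics/s13.png

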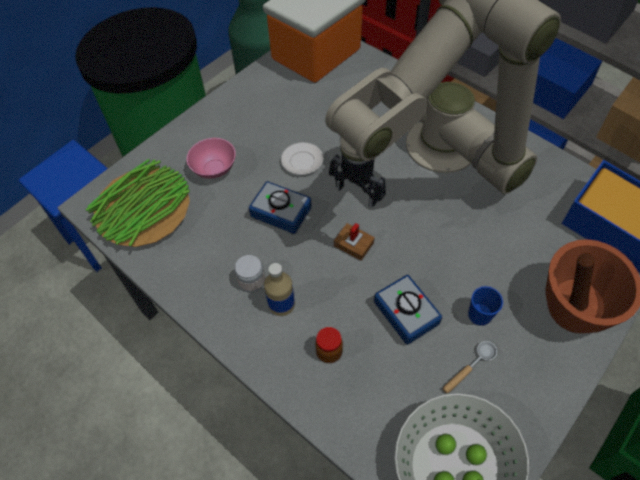

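The key stands upright in the pocket with its flange on the wood, as at the start, and the bystanders haven't moved. One last size check, then I'll hand in.

Run:
```python
from h import *
from rig import env
d=dict(np.load('w13.npz'));T=d['T']
z=lambda L:(np.array(L,float)+.5)/5.6-.5+[260,150]
for n,L,h in [('fl',[(270,177),(467,179),(467,471),(275,471)],.035),('top',[(322,318),(420,318),(424,537),(318,537)],.086)]:
    p=plane(d,z(L),h,T)[:,:2];print(n,p.mean(0).round(4),[np.linalg.norm(p[i]-p[i-1]).round(4) for i in range(4)])
a,b=[cv2.imread(f'pics/{n}.png').astype(int) for n in ('scene0','s13')]
print('moved px bystanders',[int((abs(a-b).max(2)>60)[y0:y1,x0:x1].sum()) for x0,y0,x1,y1 in [(230,250,300,320),(310,320,350,370),(440,280,510,395),(180,135,240,185),(275,140,328,178),(245,180,315,235)]])
print(env.close_job())
```

```text
fl [0.4672 0.0236] [np.float64(0.0442), np.float64(0.028), np.float64(0.0439), np.float64(0.0286)]
top [0.4664 0.0237] [np.float64(0.0285), np.float64(0.0119), np.float64(0.0285), np.float64(0.0134)]
moved px bystanders [0, 0, 0, 0, 104, 0]
the job is handed in; nothing more can be done
None
```

The open pack is now locked, the key is back in its block, and I handed the job in at about 16.5 s. I took the key from its block, put the blade about 9 mm into the slot and turned it clockwise to the stop. Torque there rose to 0.67 N m, against about 0.05 N m of friction. I then lifted the key out, stood it back in the pocket and let go.

- **Fastener:** the slot measured 71.7° against 73.4° for the green-dot line, a joint angle of about 1.60, which is the stop. While the key was still in the slot, partly hidden views gave a poorer 68–69°; the clear view afterwards gave 71.7°.
- **Key:** the flange measured 44 × 28 mm at the height of the block's top, within 1 mm of where it started, so it is resting on the wood. The handle's top face measured about 12–13 × 28.5 mm, slightly under the given 14 × 30 mm, both before and after.
- **Surroundings:** comparing the scene picture before and after showed no change at the locked pack or at the bystanders compared. The saucer region differed by 104 pixels. I put that down to the arm's shadow having moved, since the plate looks to be in the same place, but I did not measure it. The robot is clear of everything.

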